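# Fit the juicer's reamer and hold out the lime caddy

### The arm

A 6-joint arm with a two-finger parallel gripper is mounted at the origin on the work surface. World frame = base frame: x ahead of the robot, y to its left, z up, the work surface at z = 0. Lengths are in m, angles in rad, forces in N, time in s.
With the tool pointing down it reaches from about 0.375 to 0.825 m from the base axis. Payload 5.5 kg.
Tool frame: the origin (TCP) lies on the mounting face of the last link; the fingertips stand 173 mm ahead of it and the grasp point (between the pads) lies 155 mm ahead of it (env.tip_reach is the distance from the TCP to the fingertips, in m); z points along the fingers, y is the direction in which the jaws open and shut (so a half turn about z gives the same grasp; the last joint's range is limited). The gripper opens to 85 mm and grips with 20 to 120 N. Pads are 22 mm wide; open, the fingers measure 114 mm over their backs; the gripper's body (76 mm by 85 mm) begins 54 mm behind the grasp point. The pads swing forward as they close: fully open they stand 13 mm farther back than shut.
Start: joints at [0, 0.314, -0.047, 1.21, 0, 1.571], TCP at [0.6, 0, 0.405] pointing down, gripper open.
Joint ranges: [-2.67, 2.67], [-0.69, 1.73], [-1.03, 1.25], [-2.08, 2.16], [-1.42, 1.45], [-3.14, 3.14]. Speed limits (rad/s): [2.39, 2.39, 3.01, 3.14, 3.14, 3.14].

### API

Orientations are given as [roll, pitch, yaw] about the fixed x, y, z axes, in that order (R = Rz(yaw) Ry(pitch) Rx(roll)).
In Python, from plant import env gives the robot as it stands.
- The arm moves only by the tool move_arm, never from a script. Its argument "increments" is one flat list of numbers, 6 for each row, row after row: the shift along the world's x, y, z in mm, then the turn, a rotation vector about the world's x, y, z in degrees. In form: [x, y, z, wx, wy, wz, x, y, z, wx, wy, wz, ...]. A call has 1 to 12 rows; each row is the pose to reach, as a shift and turn from the pose commanded when the call began; what a row does not reach only later rows make up. A row lasts 1/8 s, in which the tool goes at most 62.5 mm and 10.7 degrees, less where a joint would pass 70% of its speed; a pose out of reach is approached as far as the arm can. A call with a gripper value outside its range is refused whole. "gripper" is the closure, from 0 (fully open) to 1 (shut), set as the call begins (left out, the last holds). The fingers move at their own pace and stop on an object; the grip force is fixed at half the most. Time passes only in rows, so rows that repeat a pose let the fingers close. It gives the time, the measured TCP pose, the force and the opening at its end, in the units of the state.
- env.read_state(): the state, without advancing time (a new reading comes with each control period).
- env.capture(name): name is "scene" or "side" or "wrist"; returns the picture (480x640x3 uint8, blue, green, red); there is no depth.
- env.camera_params(name): a dict with "fx", "fy", "cx", "cy" (pixels), "rvec" (rotation vector, rad) and "tvec" (3), from world to camera coordinates, as OpenCV has them. Camera axes: x right, y down, z forward; pixel columns grow to the right and rows downward; lengths in m; the calibration is good to about 2 mm. A picture is of the moment at which its call begins: read the wrist's pose just before it. camera_params takes no time and is no camera call; for the wrist camera it gives the pose at the moment of the call.
- env.hand_in(): hands the job in, once; it reports no verdict.
The state is a dict: "clock": time; "joint_pos": joint angles; "qvel": joint speeds; "joint_torque": joint torques, N m; "eef_pos": TCP position; "orientation": TCP orientation; "wrist_force": force on the tool from outside, world axes, zero at the start; "ft_torque": the same for the moment, N m; "width": finger opening in m.
Only numpy, scipy, OpenCV 4.12 (cv2) and the standard library are available. Lean on these libraries where they do the work, as an engineer would, in place of code of your own. Each camera call takes 0.05 s, during which the arm holds its last target.

### The job

Get the lime ready for juicing: first push the orange reamer fully home on the juicer's black drive spigot and leave it there. Then pick up the wooden caddy by its upright grip, carry it level so that the loose lime stays in its pocket, and finish while still holding it level and still with its grip over the middle of the cutting board and its underside about 10 cm above the board, for the cook to take the lime. Leave the salt jar and the sauce bottle where they stand.

Things in the scene. Friction and masses are not known exactly. Their poses are not given: they have to be found in the camera images.
- reamer_mid (a point): Orange citrus reamer, loose, upright, 56 mm tall, 60 g: a sleeve 30 mm in outer diameter and 38 mm tall, a ribbed pointed dome above it, a round skirt 56 mm wide and 4 mm thick at the foot; open below, bore 18 mm wide, 38 mm deep. Point: on the axis, 28 mm above the underside; z up the axis. Grip the straight sleeve (4 to 38 mm above the underside).
- seat (a point): Seat of the fixed white juicer (round, 132 mm wide): foot of its black upright spigot, in the middle of a flat dish floor 80 mm above the counter; z up. Spigot 14.4 mm in diameter, 30 mm tall, top 8 mm tapering to 6 mm. Home, the reamer's underside lies on the seat (reamer_mid 28 mm above this point). Clear dish rim: 112 mm wide inside, 124 outside, 6 mm above the seat.
- grip (a point): Upright dark grip of the loose wooden lime caddy (plate 170 x 90 x 10 mm). Grip: 56 mm long (x), 12 mm thick (y), top 70 mm above the caddy's underside. Point: mid length and thickness, 52 mm above the underside, 12 mm behind the plate's centre. x points along the plate to the lime, z up. White salt dish fixed at the -x end. With the lime 0.27 kg, balanced within 10 mm of here.
- pocket (a point): Centre of the lime while it lies in the caddy's pocket, a recess 26 mm wide and 3 mm deep in the plate; 62 mm from the grip point along the caddy's x, 28 mm above the caddy's underside. Axes as the grip's. Tipped beyond about 30 degrees, or jerked, the caddy loses the lime.
- lime_center (a point): Centre of the lime, a loose green ball 42 mm in diameter, about 45 g, lying in the pocket with 2 mm of play.
- board_top (a point): Centre of the upper face of the pale wooden cutting board, fixed on the counter: 200 mm (x) by 150 mm (y) by 20 mm thick; this point is 20 mm above the counter. A small dark hang-hole spot is near one end.
- salt: Bystander: clear salt jar with steel cap, 42 mm wide, 75 mm tall, loose; origin at its foot.
- sauce: Bystander: green sauce bottle with red cap, 52 mm wide, 120 mm tall, loose; origin at its foot.
There are look-alikes about, which are no part of the job. Of the things that look like the part that bears reamer_mid, take the one that is farthest to the robot's right at the start. Leave any pink look-alike of the part that bears lime_center alone.

How it is judged:
By the outcome, as a careful person would: the job done as asked, in the order asked, and still so for the second after the job is handed in, while the arm keeps its last pose, push and grip.
It also fails if it takes over 54 s, if anything falls off the work surface, if the arm or the gripper's body presses on something with over 40 N, if the wrist force passes 120 N, or if a joint passes its speed limit or range.

## Working session

There is one attempt and no reset: what is moved stays moved. The work goes in short steps, Python scripts to look and compute and a tool call to move; the robot and the scene stay as the last step left them, time stands still between calls to the robot, and variables do not carry over. Pictures are saved under pics/ and viewed, and the job is handed in when it is done.

Besides the shell and the picture viewer there is one more tool, called after "Emit:" by a JSON object that holds its "fn" and its "kwargs", one argument or row to a line. move_arm: Moves the arm, as the interface text tells. Its arguments: {"type":"object","properties":{"increments":{"type":"array"},"gripper":{"type":"number"}},"required":["increments"]}

```bash
ls; mkdir -p pics; python3 - <<'E'
from plant import env
import cv2
print(env.read_state())
for n in ["scene","side","wrist"]:
    print(n,env.camera_params(n)); cv2.imwrite(f"pics/{n}0.png",env.capture(n))
E
```

```text
pics
{'clock': 0.0, 'joint_pos': array([ 1.91578038e-05,  3.14233140e-01, -4.80655483e-02,  1.21018333e+00,
       -3.18811379e-06,  1.57076885e+00]), 'qvel': array([ 0.00027063,  0.00031069, -0.00134097,  0.00119847, -0.00035708,
        0.00135976]), 'joint_torque': array([ 1.69644722e-03, -5.39594257e+01,  3.39749372e+01,  1.94567809e-02,
        9.49871333e-05,  6.01428906e-05]), 'eef_pos': array([5.99727527e-01, 1.09873344e-05, 4.03835971e-01]), 'orientation': array([-3.13990697e+00,  3.14179553e-06,  1.57084296e+00]), 'wrist_force': array([-0.57319857,  0.40232289,  0.66474215]), 'ft_torque': array([ 0.00821906,  0.03833802, -0.0264558 ]), 'width': 0.08535850792742125}
scene {'fx': 612.1987153388335, 'fy': 612.1987153388335, 'cx': 311.5526005035282, 'cy': 236.5948996323072, 'rvec': array([ 2.07989898,  1.08253938, -0.45771346]), 'tvec': array([-0.35774934, -0.25571651,  1.47125871])}
side {'fx': 622.8291592931234, 'fy': 622.8291592931234, 'cx': 327.32373639814085, 'cy': 239.72024375535725, 'rvec': array([ 0.39108569, -2.6974771 ,  1.26592916]), 'tvec': array([0.56470237, 0.16605297, 1.26661133])}
wrist {'fx': 413.11046821755144, 'fy': 413.11046821755144, 'cx': 322.1295925751477, 'cy': 247.08434632742222, 'rvec': array([-2.84821570e+00,  1.97731937e-04,  2.07168681e-03]), 'tvec': array([-0.6004428 , -0.03875258,  0.37914183])}
```

View pics/scene0.png

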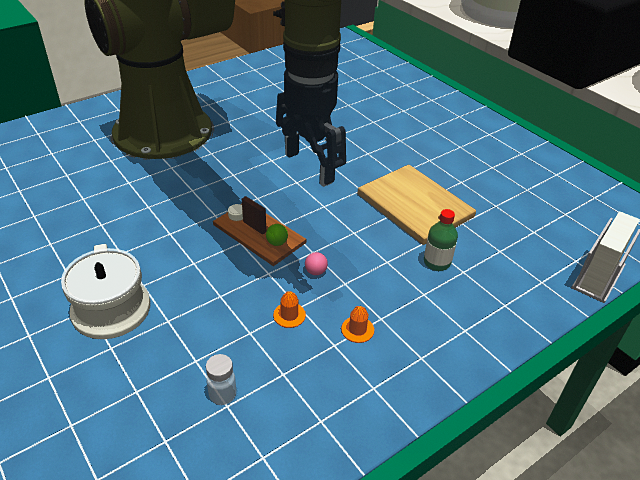

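View pics/side0.png

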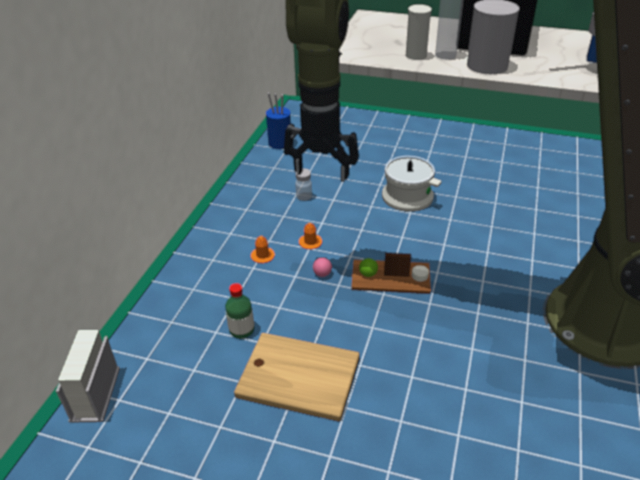

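View pics/wrist0.png

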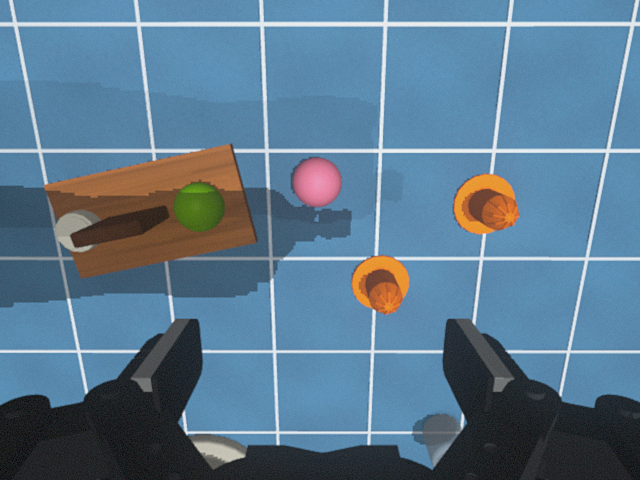

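The scene view shows reamers at about (290,310) and (358,325), the caddy at (260,232), the juicer at (103,285) and the board at (417,200). The wrist view shows the reamers at (381,282) and (486,204), and the lime at (199,206) next to the pink ball at (317,182).

```bash
cat > h.py <<'E'
import numpy as np, cv2
from plant import env
def par(n):
    p=env.camera_params(n);K=np.array([[p['fx'],0,p['cx']],[0,p['fy'],p['cy']],[0,0,1]])
    return K,cv2.Rodrigues(p['rvec'])[0],p['tvec'],p['rvec']
def ray(P,uv):
    K,R,t,_=P;uv=np.atleast_2d(uv).astype(float)
    d=np.c_[uv,np.ones(len(uv))]@np.linalg.inv(K).T@R
    return -R.T@t,d
def plane(P,uv,z):
    o,d=ray(P,uv);return o+d*((z-o[2])/d[:,2])[:,None]
def proj(P,X):
    return cv2.projectPoints(np.atleast_2d(X).astype(float),P[3],P[2],P[0],None)[0][:,0]
def tri(rs):
    A=np.zeros((3,3));b=np.zeros(3)
    for o,d in rs:
        d=d.ravel()/np.linalg.norm(d);M=np.eye(3)-np.outer(d,d);A+=M;b+=M@o
    return np.linalg.solve(A,b)
def blobs(im,lo,hi,amin=30):
    m=cv2.inRange(cv2.cvtColor(im,cv2.COLOR_BGR2HSV),lo,hi)
    cs,_=cv2.findContours(m,cv2.RETR_EXTERNAL,cv2.CHAIN_APPROX_NONE)
    return sorted([c[:,0] for c in cs if cv2.contourArea(c)>amin],key=lambda c:-cv2.contourArea(c))
def circ(xy):
    A=np.c_[2*xy,np.ones(len(xy))];s=np.linalg.lstsq(A,(xy**2).sum(1),rcond=None)[0]
    return s[0],s[1],np.sqrt(s[2]+s[0]**2+s[1]**2)
E
python3 - <<'E'
from h import *
np.set_printoptions(precision=4,suppress=True)
for n in ["scene","side","wrist"]:
    im=cv2.imread(f"pics/{n}0.png");P=par(n);print(n,"cam at",ray(P,[0,0])[0])
    for nm,lo,hi,z in [("orange",(5,200,120),(20,255,255),.004),("green",(40,120,40),(75,255,255),.028),("pink",(160,80,120),(179,200,255),.021),("board",(10,60,150),(25,170,255),.02),("caddy",(3,110,60),(13,230,190),.01)]:
        for c in blobs(im,lo,hi,60):
            m=cv2.moments(c);uv=[m['m10']/m['m00'],m['m01']/m['m00']]
            print(nm,m['m00'],np.round(uv,1),plane(P,uv,z)[0])
E
```

```text
scene cam at [ 1.2292 -0.4594  0.7975]
orange 582.5 [289.4 310.9] [ 0.6507 -0.0719  0.004 ]
orange 515.5 [358.  325.5] [0.7426 0.0047 0.004 ]
green 11008.5 [521.5  92.4] [0.3877 0.8329 0.028 ]
green 574.5 [631.3 339.2] [1.0298 0.3363 0.028 ]
green 437.5 [567.9 413.5] [1.0569 0.1376 0.028 ]
green 343.0 [276.4 234.4] [0.4961 0.0029 0.028 ]
green 307.0 [445.4 234.3] [0.6767 0.2693 0.028 ]
pink 311.5 [316.  261.9] [0.5927 0.0255 0.021 ]
board 3803.0 [414.5 198.7] [0.5551 0.3031 0.02  ]
board 77.0 [366.1  26.1] [-0.1723  0.7712  0.02  ]
caddy 1442.0 [260.1 239.1] [ 0.4727 -0.0194  0.01  ]
caddy 232.5 [356.6 326.8] [ 0.7471 -0.0025  0.01  ]
caddy 219.0 [288.3 312.4] [ 0.6567 -0.0781  0.01  ]
caddy 79.0 [270.2 220.7] [0.4377 0.0259 0.01  ]
side cam at [0.2769 0.9928 0.9426]
orange 106.0 [261.9 256.7] [0.7436 0.0101 0.004 ]
orange 96.5 [309.7 242.8] [ 0.6535 -0.067   0.004 ]
orange 68.5 [261.  242.7] [ 0.7642 -0.036   0.004 ]
orange 68.0 [309.5 229.4] [ 0.6699 -0.1149  0.004 ]
green 253.5 [237.5 304.8] [0.725  0.1892 0.028 ]
green 214.5 [368.1 267.1] [0.4956 0.0035 0.028 ]
pink 190.5 [321.6 265. ] [0.5976 0.0178 0.021 ]
board 6640.5 [298.5 373.7] [0.55   0.3149 0.02  ]
caddy 1117.0 [388.9 281.2] [0.4456 0.0159 0.01  ]
caddy 187.0 [262.1 249. ] [ 0.7502 -0.0088  0.01  ]
caddy 177.5 [310.3 235.5] [ 0.6583 -0.0864  0.01  ]
wrist cam at [0.601  0.0723 0.3734]
orange 795.0 [380.3 274. ] [ 0.6559 -0.0661  0.004 ]
orange 439.0 [491.9 184.7] [0.7522 0.0189 0.004 ]
orange 268.5 [470.1 222.8] [ 0.7363 -0.016   0.004 ]
orange 110.5 [509.4 213.8] [ 0.7713 -0.0075  0.004 ]
orange 77.5 [391.5 303.2] [ 0.6681 -0.0964  0.004 ]
green 1821.0 [198.7 206.5] [0.4959 0.004  0.028 ]
pink 1776.5 [316.7 181.8] [0.596  0.0239 0.021 ]
board 4758.0 [158.1 175.2] [0.4613 0.0293 0.02  ]
caddy 15790.0 [159.8 209.5] [ 0.4553 -0.0023  0.01  ]
caddy 1079.5 [483.1 207.3] [ 0.7443 -0.0004  0.01  ]
caddy 744.5 [376.1 284.5] [ 0.6516 -0.0744  0.01  ]
```

```bash
python3 - <<'E'
from h import *
np.set_printoptions(precision=4,suppress=True)
I={n:cv2.imread(f"pics/{n}0.png") for n in ["scene","side","wrist"]};P={n:par(n) for n in I}
# reamer skirts
for n,c0 in [("scene",(290,312)),("side",(310,238)),("wrist",(381,284))]:
    im=I[n];hsv=cv2.cvtColor(im,cv2.COLOR_BGR2HSV)
    m=cv2.inRange(hsv,(3,170,60),(22,255,255))
    cs,_=cv2.findContours(m,cv2.RETR_EXTERNAL,cv2.CHAIN_APPROX_NONE)
    c=[c[:,0] for c in cs if cv2.contourArea(c)>50 and abs(c[:,0].mean(0)-c0).max()<25]
    c=np.vstack(c)
    xy=plane(P[n],c,.003)[:,:2]
    best=(0,)
    rng=np.random.default_rng(0)
    for _ in range(500):
        s=xy[rng.choice(len(xy),3,False)]
        try:q=circ(s)
        except Exception:continue
        if abs(q[2]-.028)>.004: continue
        k=abs(np.hypot(*(xy-q[:2]).T)-q[2])<.0012
        if k.sum()>best[0]:best=(k.sum(),circ(xy[k]),len(xy))
    print(n,"skirt",best)
# spigot
for n,(u,v,r) in {"scene":(100,270,18),"side":(410,166,14)}.items():
    g=cv2.cvtColor(I[n],cv2.COLOR_BGR2GRAY)[v-r:v+r,u-r:u+r]
    ys,xs=np.where(g<70);xs=xs+u-r;ys=ys+v-r
    print(n,"spigot",xs.min(),xs.max(),ys.min(),ys.max(),xs.mean(),ys.mean())
a=[]
for n,x,y,w,h,s in [("scene",55,235,100,105,5),("side",375,150,75,65,7)]:
    a.append(cv2.resize(I[n][y:y+h,x:x+w],None,fx=s,fy=s,interpolation=cv2.INTER_CUBIC))
cv2.imwrite("pics/j_scene.png",a[0]);cv2.imwrite("pics/j_side.png",a[1])
cv2.imwrite("pics/cad.png",cv2.resize(I["wrist"][120:300,20:280],None,fx=3,fy=3))
E
```

```text
scene skirt (np.int64(62), (np.float64(0.6562301117929352), np.float64(-0.07653244536977366), np.float64(0.02684227853430141)), 94)
side skirt (np.int64(33), (np.float64(0.6554595690809245), np.float64(-0.07448091610527424), np.float64(0.024504098608358775)), 66)
wrist skirt (np.int64(134), (np.float64(0.6560323939833576), np.float64(-0.07516786926303415), np.float64(0.026649539962807625)), 160)
scene spigot 95 105 262 278 99.56818181818181 270.6287878787879
side spigot 408 411 161 170 409.55882352941177 166.1764705882353
```

View pics/j_scene.png

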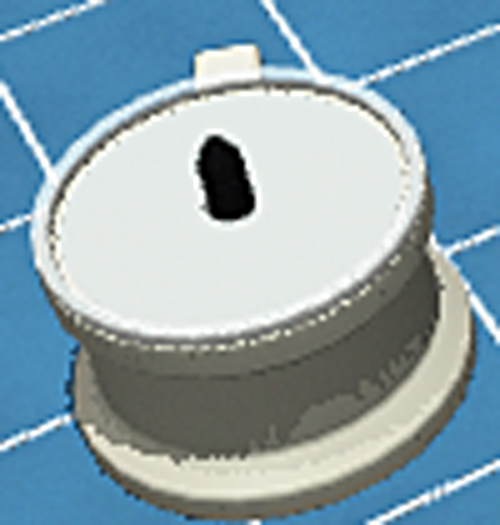

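View pics/j_side.png

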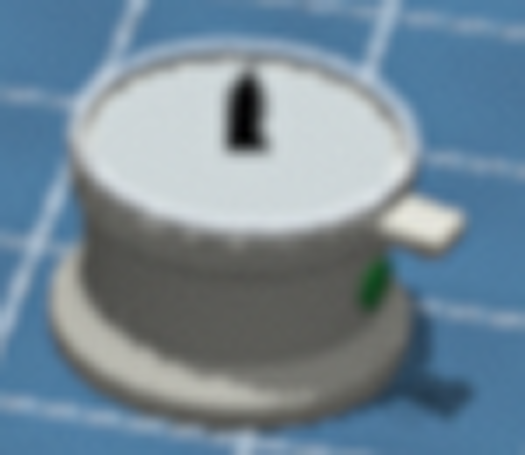

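View pics/cad.png

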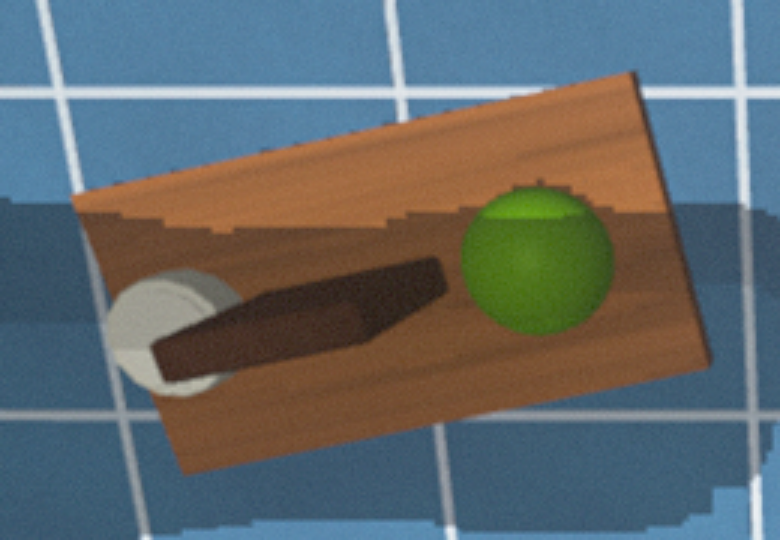

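```bash
python3 - <<'E'
from h import *
np.set_printoptions(precision=4,suppress=True)
I={n:cv2.imread(f"pics/{n}0.png") for n in ["scene","side","wrist"]};P={n:par(n) for n in I}
for nm,s,d,z in [("tip",(97.8,262.6),(410.4,160.4),.11),("foot",(101.6,277),(410,170.8),.08),("mean",(99.6,270.6),(409.9,165.8),.095)]:
    rs=[ray(P["scene"],s),ray(P["side"],d)]
    print(nm,tri(rs),plane(P["scene"],s,z)[0],plane(P["side"],d,z)[0])
# dish floor edges: bright region at z=.086 (rim)
for n,c0,th in [("scene",(100,275),205),("side",(410,172),190)]:
    m=(cv2.cvtColor(I[n],cv2.COLOR_BGR2GRAY)>th).astype(np.uint8)
    nl,l,st,ce=cv2.connectedComponentsWithStats(m)
    k=[i for i in range(1,nl) if st[i,4]>300 and abs(ce[i]-c0).max()<15]
    for i in k:
        c=max(cv2.findContours((l==i).astype(np.uint8),cv2.RETR_EXTERNAL,cv2.CHAIN_APPROX_NONE)[0],key=len)[:,0]
        print(n,"dish",st[i],circ(plane(P[n],c,.08)[:,:2]),circ(plane(P[n],cv2.convexHull(c)[:,0],.08)[:,:2]))
C=np.array([(44.7,185.3),(230.2,144),(256,241.5),(81.7,277.7)])
X=plane(P["wrist"],C,.01)[:,:2];print(X,X.mean(0),[np.linalg.norm(X[i]-X[i-1]) for i in range(4)])
u=(X[1]-X[0])+(X[2]-X[3]);yaw=np.arctan2(u[1],u[0]);print("yaw",np.degrees(yaw))
u/=np.linalg.norm(u)
# grip top corners
T=np.array([(151,345),(168,382),(372,342),(275,292),(446,290),(435,258)])/3+[20,120]
X2=plane(P["wrist"],T,.07)[:,:2];print(X2)
print("grip from centre",X.mean(0)-.012*u)
L=np.array([.4958,.0036]);print("grip from lime",L-.062*u)
# grip in scene/side
for n,lo in [("scene",(255,215)),("side",(397,264))]:
    c=np.array(lo)
    cv2.imwrite(f"pics/cad_{n}.png",cv2.resize(I[n][c[1]-40:c[1]+60,c[0]-60:c[0]+60],None,fx=6,fy=6,interpolation=cv2.INTER_CUBIC))
# board corners
for n in ["scene","side"]:
    c=max(blobs(I[n],(8,50,120),(28,190,255),1000),key=len)
    q=cv2.minAreaRect(c); ap=cv2.approxPolyDP(cv2.convexHull(c),6,True)[:,0]
    print(n,ap.tolist(),plane(P[n],ap,.02)[:,:2],plane(P[n],ap,0)[:,:2])
E
```

```text
tip [ 0.4705 -0.3181  0.1096] [ 0.4712 -0.3181  0.11  ] [ 0.4703 -0.3178  0.11  ]
foot [ 0.4701 -0.3192  0.0778] [ 0.4737 -0.3192  0.08  ] [ 0.4691 -0.3173  0.08  ]
mean [ 0.471  -0.3192  0.0929] [ 0.4739 -0.3194  0.095 ] [ 0.4703 -0.3166  0.095 ]
scene dish [   0  123  140  179 3194] (np.float64(0.2643713472134412), np.float64(-0.2798875759632081), np.float64(0.16823224897756703)) (np.float64(0.2475087428479329), np.float64(-0.25710991960090257), np.float64(0.26456984867952305))
side dish [386 159  47  24 733] (np.float64(0.4708513254181597), np.float64(-0.31695943229606305), np.float64(0.04752959876908793)) (np.float64(0.47137241022882304), np.float64(-0.31848717727839426), np.float64(0.05425924604309827))
[[ 0.3565  0.0193]
 [ 0.522   0.0546]
 [ 0.54   -0.0321]
 [ 0.3744 -0.0675]] [ 0.4482 -0.0064] [np.float64(0.08870764848940565), np.float64(0.1692683741250769), np.float64(0.08855726436638908), np.float64(0.16939674167534738)]
yaw 12.046767265101785
[[ 0.409  -0.0097]
 [ 0.4116 -0.0195]
 [ 0.4652 -0.0089]
 [ 0.4425  0.004 ]
 [ 0.4854  0.0045]
 [ 0.4836  0.0127]]
grip from centre [ 0.4365 -0.0089]
grip from lime [ 0.4352 -0.0093]
scene [[358, 188], [410, 165], [475, 211], [423, 238]] [[0.4616 0.2291]
 [0.4606 0.377 ]
 [0.6536 0.3775]
 [0.6543 0.2336]] [[0.4419 0.2468]
 [0.4408 0.3986]
 [0.6388 0.399 ]
 [0.6395 0.2515]]
side [[262, 333], [358, 353], [339, 416], [235, 393]] [[0.6515 0.2405]
 [0.4571 0.2367]
 [0.4532 0.3816]
 [0.6456 0.3877]] [[0.6597 0.2242]
 [0.461  0.2203]
 [0.457  0.3683]
 [0.6536 0.3746]]
```

View pics/cad_scene.png

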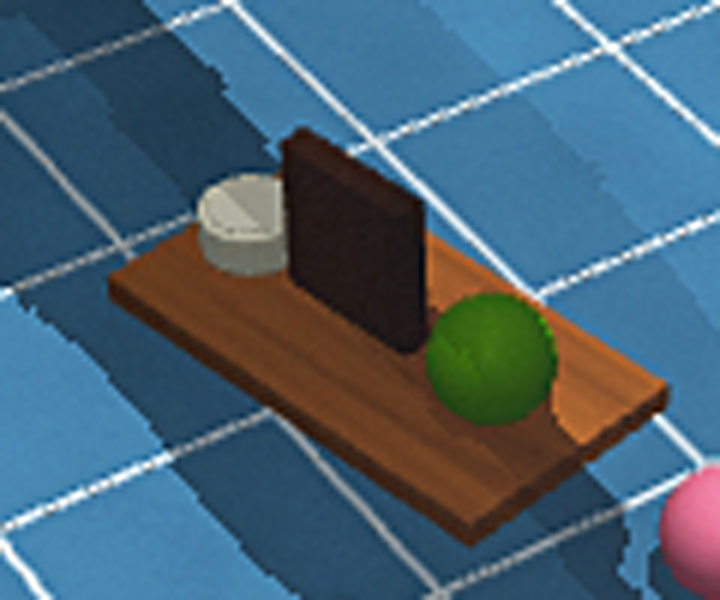

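View pics/cad_side.png

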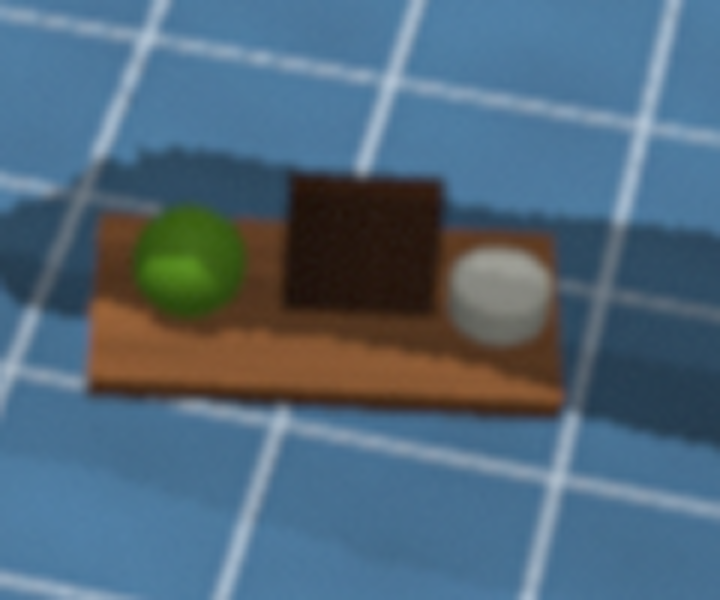

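Holding the measurements against the given sizes:
- **Reamer:** at (0.656, -0.0755). The three views agree within about 1–2 mm.
- **Seat:** about (0.471, -0.3185). The two views differ by about 3 mm, so I'll refine it with the wrist camera.
- **Caddy grip:** about (0.436, -0.009), yaw 12°. The plate measures 169 x 89 mm against 170 x 90.
- **Board:** about (0.555, 0.308).

Next I go above the reamer.

Emit:
{"fn": "move_arm", "kwargs": {
  "increments": [15, -20, -35, 0, 0, 0, 30, -40, -75, 0, 0, 0, 45, -60, -110, 0, 0, 0, 56, -75.5, -145, 0, 0, 0, 56, -75.5, -145, 0, 0, 0, 56, -75.5, -145, 0, 0, 0],
  "gripper": 0
}}

```text
clock: 0.9
eef_pos: [0.656, -0.0752, 0.2604]
orientation: [3.141, -0.0, 1.571]
wrist_force: [0.5, 0.3, -0.0]
width: 0.0854
```

```bash
python3 - <<'E'
from h import *
np.set_printoptions(precision=4,suppress=True)
s=env.read_state();print(s['clock'],s['eef_pos'],s['orientation'],env.tip_reach)
P=par("wrist");im=env.capture("wrist");cv2.imwrite("pics/w1.png",im)
print(proj(P,[[.656,-.0755,0],[.656,-.0755,.038],[.656,-.0755,.056]]))
E
```

```text
0.9 [ 0.656  -0.0752  0.2604] [ 3.1415 -0.0003  1.5709] 0.1734
[[319.9003 252.4889]
 [319.5185 275.6174]
 [319.2859 289.708 ]]
```

View pics/w1.png

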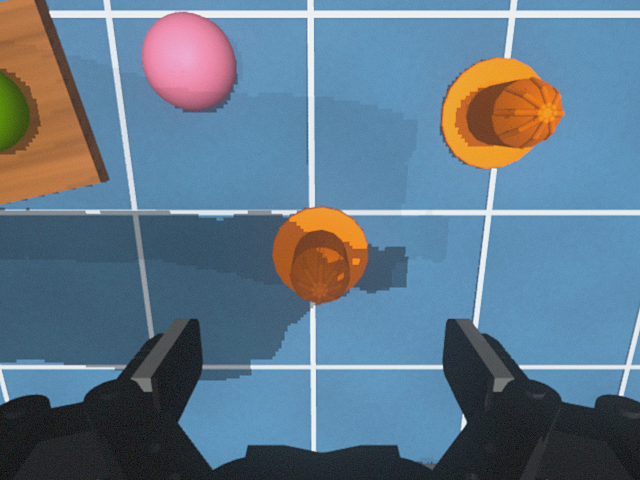

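The reamer tip is at (320,290) and the skirt centre near (320,254). Both match the predicted pixels within 1 px, so I descend.

Emit:
{"fn": "move_arm", "kwargs": {
  "increments": [0, -0.3, -30, 0, 0, 0, 0, -0.3, -60, 0, 0, 0, 0, -0.3, -78, 0, 0, 0, 0, -0.3, -78, 0, 0, 0]
}}

```text
clock: 1.45
eef_pos: [0.6556, -0.0753, 0.1814]
orientation: [-3.14, -0.0, 1.571]
wrist_force: [0.0, -0.3, -0.1]
width: 0.0852
```

Emit:
{"fn": "move_arm", "kwargs": {
  "increments": [0, 0, 0, 0, 0, 0, 0, 0, 0, 0, 0, 0, 0, 0, 0, 0, 0, 0, 0, 0, 0, 0, 0, 0, 0, 0, 0, 0, 0, 0, 0, 0, 0, 0, 0, 0],
  "gripper": 1
}}

```text
clock: 2.2
eef_pos: [0.6566, -0.0759, 0.1828]
orientation: [3.14, 0.0, 1.571]
wrist_force: [0.0, 0.6, 6.1]
width: 0.0278
```

```bash
python3 - <<'E'
from h import *
np.set_printoptions(precision=4,suppress=True)
s=env.read_state();print(s['clock'],s['eef_pos'],s['orientation'],s['width'],s['wrist_force'])
cv2.imwrite("pics/w2.png",env.capture("wrist"))
im=env.capture("scene");cv2.imwrite("pics/s2.png",cv2.resize(im[230:380,200:400],None,fx=4,fy=4))
E
```

```text
2.2 [ 0.6566 -0.0759  0.1828] [3.1398 0.0002 1.5707] 0.027780174657998983 [0.0185 0.6388 6.1094]
```

View pics/w2.png

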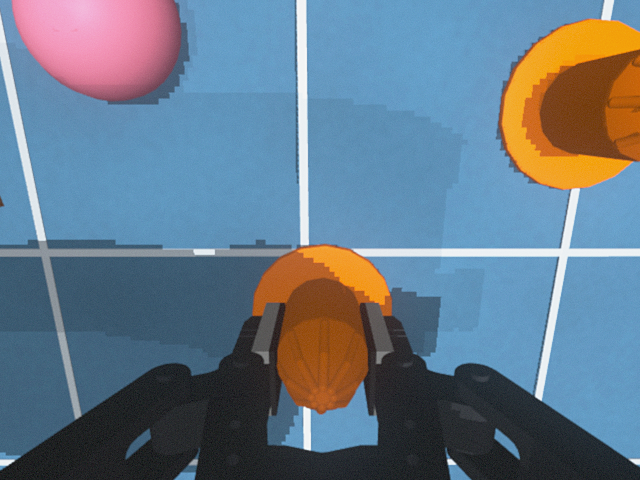

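View pics/s2.png

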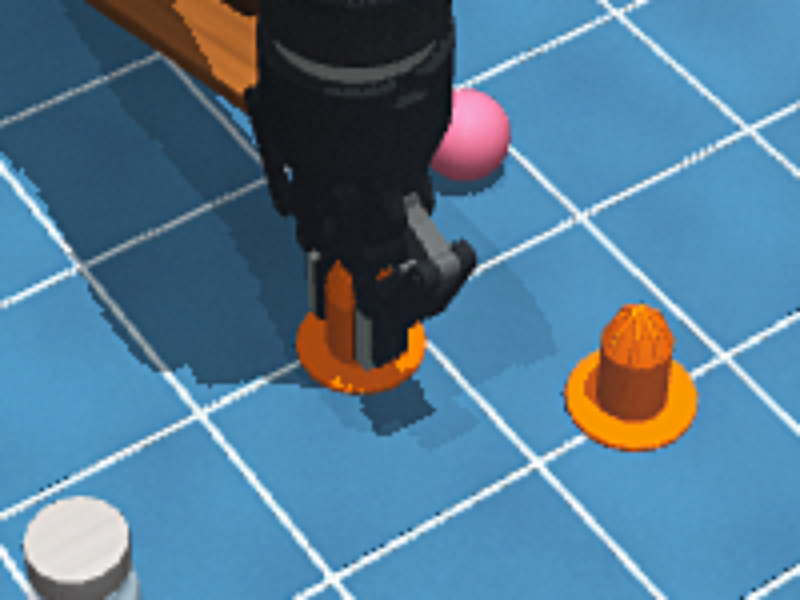

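The wrist and scene views show both pads square on the sleeve and the skirt flat. I lift, then carry past the juicer so the wrist camera sees the spigot clear of the held reamer.

Emit:
{"fn": "move_arm", "kwargs": {
  "increments": [0, 0, 40, 0, 0, 0, 0, 0, 90, 0, 0, 0, -20, -30, 140, 0, 0, 0, -45, -70, 150, 0, 0, 0, -70, -115, 150, 0, 0, 0, -97, -160, 150, 0, 0, 0, -124, -205, 150, 0, 0, 0, -150, -248, 150, 0, 0, 0, -172, -282, 150, 0, 0, 0, -185, -303, 150, 0, 0, 0, -185, -303, 150, 0, 0, 0, -185, -303, 150, 0, 0, 0]
}}

```text
clock: 3.8
eef_pos: [0.4711, -0.3784, 0.3315]
orientation: [-3.142, -0.001, 1.571]
wrist_force: [-0.2, -0.2, -0.3]
width: 0.0278
```

```bash
python3 - <<'E'
from h import *
np.set_printoptions(precision=4,suppress=True)
s=env.read_state();print(s['clock'],s['eef_pos'],s['orientation'],s['width'],s['joint_pos'],np.abs(s['qvel']).max())
P=par("wrist");im=env.capture("wrist");cv2.imwrite("pics/w3.png",im)
print(proj(P,[[.471,-.3185,.08],[.471,-.3185,.11]]))
E
```

```text
3.8 [ 0.4711 -0.3784  0.3315] [-3.1415 -0.0008  1.5709] 0.02778117757118625 [-0.6768  0.3586 -0.1538  1.0589  0.0005  0.8939] 0.015994684201251275
[[319.4326 147.6505]
 [319.02   151.5093]]
```

View pics/w3.png

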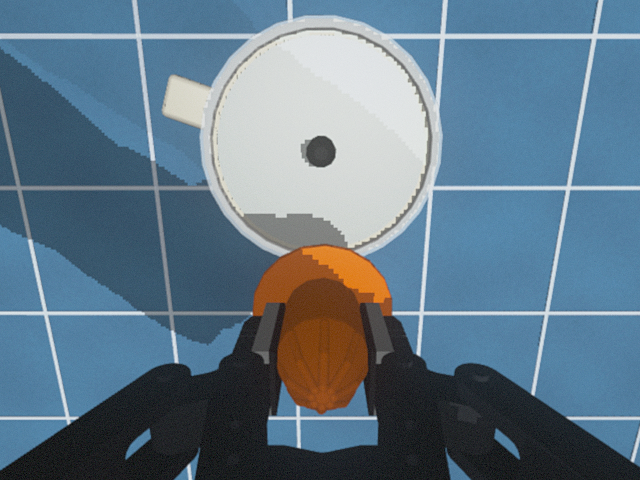

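The spigot shows as a dark disc at (320,152) in the middle of the dish, and the reamer skirt is unobscured near (322,290). I'll measure both in this one view so that calibration error cancels.

```bash
python3 - <<'E'
from h import *
np.set_printoptions(precision=4,suppress=True)
im=cv2.imread("pics/w3.png");P=par("wrist")
g=cv2.cvtColor(im,cv2.COLOR_BGR2GRAY)
m=(g[130:175,295:345]<100).astype(np.uint8);c=max(cv2.findContours(m,0,1)[0],key=cv2.contourArea)
(u,v),r=cv2.minEnclosingCircle(c);print("spigot",u+295,v+130,r)
mm=cv2.moments(c);uv=[mm['m10']/mm['m00']+295,mm['m01']/mm['m00']+130];print(uv,plane(P,uv,.10),plane(P,uv,.095))
print("reproj of r",proj(P,[[.471,-.3185,.102],[.471+.0072,-.3185,.102]]))
hsv=cv2.cvtColor(im,cv2.COLOR_BGR2HSV)
# dish floor: bright low-sat
w=((hsv[...,1]<40)&(hsv[...,2]>120)).astype(np.uint8)
for z,(rlo,rhi),nm in [(.086,(.058,.066),"rim outer"),(.080,(.052,.06),"floor")]:
    c=np.vstack([x[:,0] for x in cv2.findContours(w,cv2.RETR_LIST,cv2.CHAIN_APPROX_NONE)[0] if len(x)>100])
    c=c[(c[:,1]<240)&(c[:,0]>195)&(c[:,0]<450)&(c[:,1]>5)];xy=plane(P,c,z)[:,:2];rng=np.random.default_rng(0);b=(0,)
    for _ in range(2000):
        q=circ(xy[rng.choice(len(xy),3,False)])
        if not rlo<q[2]<rhi: continue
        k=abs(np.hypot(*(xy-q[:2]).T)-q[2])<.001
        if k.sum()>b[0]:b=(k.sum(),circ(xy[k]))
    print(nm,b)
# held skirt
m=cv2.inRange(hsv,(3,170,60),(22,255,255))
c=max(cv2.findContours(m,0,cv2.CHAIN_APPROX_NONE)[0],key=cv2.contourArea)[:,0]
c=c[c[:,1]<312]
zu=.3315-.1825
for z in (zu+.002,zu+.004):
    print("skirt",circ(plane(P,c,z)[:,:2]))
print(proj(P,[[.4711,-.3784,zu+.056]]))
E
```

```text
spigot 320.4398002624512 151.10200691223145 15.317582130432129
[320.32135575942914, 151.34505606523956] [[ 0.4717 -0.3188  0.1   ]] [[ 0.4717 -0.3192  0.095 ]]
reproj of r [[318.721  150.8956]
 [334.0384 150.9026]]
rim outer (np.int64(523), (np.float64(0.47168136001524724), np.float64(-0.31889321859742853), np.float64(0.06072888033016005)))
floor (np.int64(314), (np.float64(0.46896551909723827), np.float64(-0.31670438624058717), np.float64(0.05942211498837063)))
skirt (np.float64(0.47254494710531575), np.float64(-0.37195319235800695), np.float64(0.022756117160940306))
skirt (np.float64(0.47254546105236167), np.float64(-0.37107017769432277), np.float64(0.022452639751769393))
[[316.5556 400.3359]]
```

Emit:
{"fn": "move_arm", "kwargs": {
  "increments": [-0.7, 20, 0, 0, 0, 0, -0.7, 45, 0, 0, 0, 0, -0.7, 59.8, 0, 0, 0, 0, -0.7, 59.8, -15, 0, 0, 0, -0.7, 59.8, -34, 0, 0, 0, -0.7, 59.8, -34, 0, 0, 0, -0.7, 59.8, -34, 0, 0, 0]
}}

```text
clock: 4.72
eef_pos: [0.4703, -0.3193, 0.2977]
orientation: [-3.141, 0.0, 1.57]
wrist_force: [0.8, -0.2, -0.1]
width: 0.0281
```

```bash
python3 - <<'E'
from h import *
s=env.read_state();print(s['clock'],s['eef_pos'],s['orientation'],s['wrist_force'])
a=env.capture("scene")[215:335,40:200];b=env.capture("side")[130:220,350:470]
cv2.imwrite("pics/c4.png",np.vstack([cv2.resize(a,(400,300),interpolation=2),cv2.resize(b,(400,300),interpolation=2)]))
E
```

```text
4.725 [ 0.47031707 -0.31928572  0.29767489] [-3.14144222e+00  5.20026200e-05  1.57042282e+00] [ 0.84583507 -0.1713893  -0.14548206]
```

View pics/c4.png

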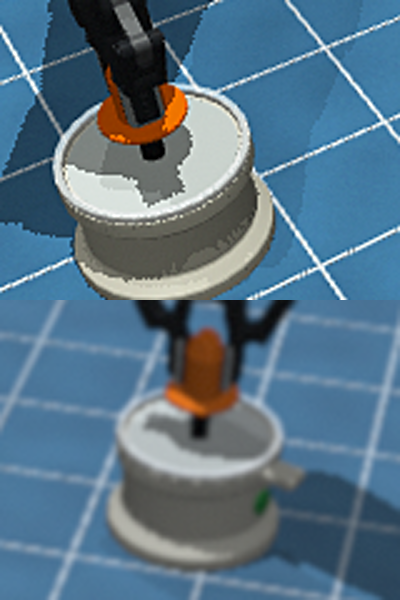

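Both views show the spigot below the skirt, with the reamer perhaps 1 px off in the side view. I'll measure that before lowering.

```bash
python3 - <<'E'
from h import *
np.set_printoptions(precision=4,suppress=True)
for n,c0 in [("scene",(97,258)),("side",(411,157))]:
    im=env.capture(n);cv2.imwrite(f"pics/{n}5.png",im);P=par(n)
    m=cv2.inRange(cv2.cvtColor(im,cv2.COLOR_BGR2HSV),(3,150,60),(22,255,255))
    ys,xs=np.where(m[c0[1]-25:c0[1]+20,c0[0]-30:c0[0]+30]);xs=xs+c0[0]-30;ys=ys+c0[1]-25
    for y in range(ys.min(),ys.max()+1): 
        k=xs[ys==y]
        if len(k): print(y,k.min(),k.max(),(k.min()+k.max())/2,end=' | ')
    print()
    print(n,proj(P,[[.4703,-.3193,z] for z in (.115,.119,.171)]).ravel(), proj(P,[[.4717,-.319,z] for z in (.08,.11,.115)]).ravel())
    g=cv2.cvtColor(im,cv2.COLOR_BGR2GRAY)
    u,v={"scene":(101,275),"side":(410,170)}[n]
    for y in range(v-8,v+6):
        k=np.where(g[y,u-12:u+12]<75)[0]
        if len(k): print(y,k.min()+u-12,k.max()+u-12,end=' | ')
    print()
E
```

```text
241 83 83 83.0 | 242 82 83 82.5 | 243 82 83 82.5 | 244 82 84 83.0 | 245 82 84 83.0 | 246 83 84 83.5 | 247 82 84 83.0 | 248 83 106 94.5 | 249 84 108 96.0 | 250 83 110 96.5 | 251 84 112 98.0 | 252 84 113 98.5 | 253 84 113 98.5 | 254 83 113 98.0 | 255 82 113 97.5 | 256 81 114 97.5 | 257 81 114 97.5 | 258 80 114 97.0 | 259 79 114 96.5 | 260 79 113 96.0 | 261 79 113 96.0 | 262 79 113 96.0 | 263 79 112 95.5 | 264 79 111 95.0 | 265 79 111 95.0 | 266 80 109 94.5 | 267 80 108 94.0 | 268 81 107 94.0 | 269 82 105 93.5 | 270 84 104 94.0 | 271 85 100 92.5 | 272 89 95 92.0 | 
scene [ 96.1869 260.295   95.6477 258.4759  88.3577 233.8827] [101.2841 276.2302  97.3666 262.9883  96.698  260.7283]
267 106 109 | 268 89 107 | 269 103 106 | 270 92 104 | 271 90 104 | 272 89 105 | 273 96 105 | 274 96 105 | 275 96 105 | 276 97 105 | 277 97 104 | 278 97 103 | 
139 411 412 411.5 | 140 410 413 411.5 | 141 408 414 411.0 | 142 406 415 410.5 | 143 406 415 410.5 | 144 406 416 411.0 | 145 406 416 411.0 | 146 406 416 411.0 | 147 406 416 411.0 | 148 406 416 411.0 | 149 406 415 410.5 | 150 405 415 410.0 | 151 405 415 410.0 | 152 405 415 410.0 | 153 405 415 410.0 | 154 405 415 410.0 | 155 401 415 408.0 | 156 401 419 410.0 | 157 400 419 409.5 | 158 400 420 410.0 | 159 401 419 410.0 | 160 402 419 410.5 | 161 403 418 410.5 | 162 406 417 411.5 | 163 408 413 410.5 | 164 409 412 410.5 | 
side [410.6811 158.3618 410.7988 156.9756 412.3659 138.5258] [409.0919 170.278  409.9518 160.0686 410.0973 158.3423]
164 408 412 | 165 408 412 | 166 407 412 | 167 407 412 | 168 407 412 | 169 407 412 | 170 407 412 | 171 408 411 |
```

In both views the skirt centre and the spigot axis agree within about 0.5 px, roughly 1 mm. I lower gently.

Emit:
{"fn": "move_arm", "kwargs": {
  "increments": [0, 0, -5, 0, 0, 0, 0, 0, -10, 0, 0, 0, 0, 0, -15, 0, 0, 0, 0, 0, -20, 0, 0, 0, 0, 0, -20, 0, 0, 0]
}}

```text
clock: 5.55
eef_pos: [0.4701, -0.3189, 0.277]
orientation: [-3.141, -0.001, 1.571]
wrist_force: [-0.1, -0.0, -1.2]
width: 0.0279
```

Emit:
{"fn": "move_arm", "kwargs": {
  "increments": [0, 0, -5, 0, 0, 0, 0, 0, -10, 0, 0, 0, 0, 0, -14, 0, 0, 0, 0, 0, -16, 0, 0, 0, 0, 0, -16, 0, 0, 0]
}}

```text
clock: 6.18
eef_pos: [0.4701, -0.3189, 0.2627]
orientation: [3.141, 0.0, 1.571]
wrist_force: [-2.5, 3.3, 9.1]
width: 0.0279
```

Emit:
{"fn": "move_arm", "kwargs": {
  "increments": [0, 0, -1, 0, 0, 0, 0, 0, -1.5, 0, 0, 0, 0, 0, -1.5, 0, 0, 0]
}}

```text
clock: 6.55
eef_pos: [0.47, -0.3188, 0.2627]
orientation: [3.141, 0.001, 1.571]
wrist_force: [-6.9, 5.3, 21.4]
width: 0.028
```

```bash
python3 - <<'E'
from h import *
s=env.read_state();print(s['clock'],s['eef_pos'],s['orientation'],s['wrist_force'])
a=env.capture("scene")[215:335,40:200];b=env.capture("side")[130:220,350:470]
cv2.imwrite("pics/c6.png",np.hstack([cv2.resize(a,(400,300),interpolation=2),cv2.resize(b,(400,300),interpolation=2)]))
E
```

```text
6.55 [ 0.47004532 -0.31884014  0.2626837 ] [3.14088468e+00 5.03639904e-04 1.57081095e+00] [-6.86065767  5.31908793 21.38484795]
```

View pics/c6.png

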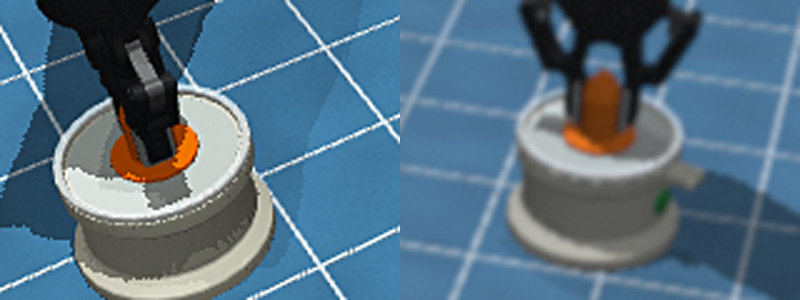

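The stop is at TCP z 0.2627, and 0.080 + 0.1827 is exactly the home height. The skirt lies flat on the dish floor in both views, so I release and retreat.

Emit:
{"fn": "move_arm", "kwargs": {
  "increments": [0, 0, 1.5, 0, 0, 0, 0, 0, 1.5, 0, 0, 0, 0, 0, 1.5, 0, 0, 0, 0, 0, 1.5, 0, 0, 0],
  "gripper": 0.3
}}

```text
clock: 7.15
eef_pos: [0.4702, -0.319, 0.2613]
orientation: [-3.141, -0.0, 1.571]
wrist_force: [-1.2, 0.5, -0.4]
width: 0.0598
```

Emit:
{"fn": "move_arm", "kwargs": {
  "increments": [0, 0, 15, 0, 0, 0, 0, 0, 50, 0, 0, 0, 0, 0, 90, 0, 0, 0, 0, -45, 100, 0, 0, 0, 0, -70, 100, 0, 0, 0, 0, -70, 100, 0, 0, 0]
}}

```text
clock: 7.9
eef_pos: [0.4702, -0.3905, 0.3627]
orientation: [3.14, 0.001, 1.569]
wrist_force: [1.1, -0.3, 0.0]
width: 0.0601
```

```bash
python3 - <<'E'
from h import *
s=env.read_state();print(s['clock'],s['eef_pos'],s['orientation'],s['wrist_force'],s['width'])
P=par("wrist")
cv2.imwrite("pics/w7.png",env.capture("wrist"));print(proj(P,[[.4705,-.319,z] for z in (.08,.136)]))
I={n:env.capture(n) for n in ("scene","side")}
for n in I: cv2.imwrite(f"pics/{n}7.png",I[n])
a=I["scene"][215:335,40:200];b=I["side"][130:220,350:470]
cv2.imwrite("pics/c7.png",np.hstack([cv2.resize(a,(400,300),interpolation=2),cv2.resize(b,(400,300),interpolation=2)]))
Q=par("side");print(proj(Q,[[.4705,-.319,.136]]),proj(par("scene"),[[.4715,-.319,.136]]))
E
```

```text
7.9 [ 0.47022871 -0.39049522  0.36270198] [3.14047981e+00 1.09419376e-03 1.56874624e+00] [ 1.09499966 -0.25870848  0.04175961] 0.060082655803422126
[[319.52679011 123.27220672]
 [318.93811376 123.69200695]]
[[411.19941507 151.08299763]] [[ 93.79175606 250.99187886]]
```

View pics/w7.png

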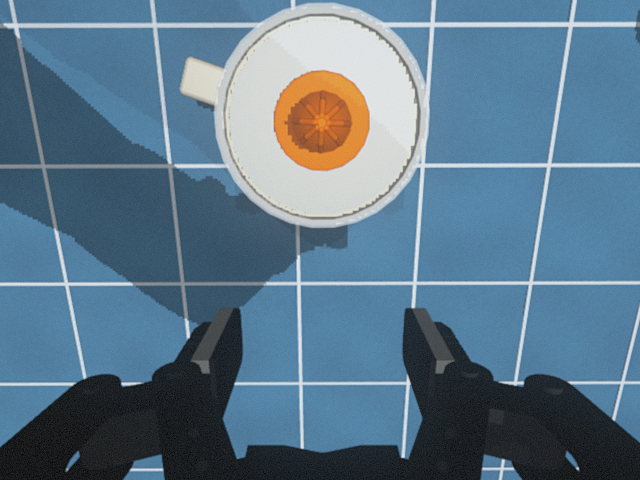

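View pics/c7.png

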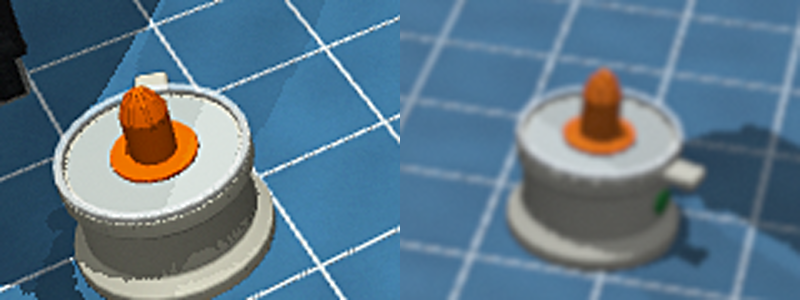

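The reamer sits centred and flat on the seat, with its tip at (321,122) in the wrist view as predicted. The side tip matches the home height within 1 px. Now to the caddy, turning the jaws across the grip.

Emit:
{"fn": "move_arm", "kwargs": {
  "increments": [0, 20, 0, 0, 0, 9, 0, 55, 0, 0, 0, 18, 0, 95, 0, 0, 0, 27, -5, 135, 0, 0, 0, 37, -10, 175, 0, 0, 0, 47, -15, 215, 0, 0, 0, 57, -20, 255, 0, 0, 0, 67, -25, 295, -10, 0, 0, 77, -30, 335, -25, 0, 0, 87, -34, 365, -40, 0, 0, 96, -34, 380, -55, 0, 0, 102, -34, 380, -62, 0, 0, 102],
  "gripper": 0
}}

```text
clock: 9.55
eef_pos: [0.4354, -0.0077, 0.2991]
orientation: [3.141, -0.001, -2.93]
wrist_force: [-0.5, -0.8, 0.7]
width: 0.0851
```

Emit:
{"fn": "move_arm", "kwargs": {
  "increments": [0, 0, 0, 0, 0, 0, 0, 0, 0, 0, 0, 0]
}}

```text
clock: 9.8
eef_pos: [0.4365, -0.0095, 0.3002]
orientation: [-3.141, 0.001, -2.934]
wrist_force: [-0.0, -0.8, 0.2]
width: 0.0851
```

```bash
python3 - <<'E'
from h import *
np.set_printoptions(precision=4,suppress=True)
s=env.read_state();print(s['clock'],s['eef_pos'],s['orientation'],s['joint_pos'])
P=par("wrist")
cv2.imwrite("pics/w8.png",env.capture("wrist"))
c,sn=np.cos(np.radians(12)),np.sin(np.radians(12));u=np.array([c,sn]);v=np.array([-sn,c]);g=np.array([.436,-.009])
print(proj(P,[[*(g+a*u+b*v),.07] for a in(-.028,.028) for b in (-.006,.006)]))
E
```

```text
9.8 [ 0.4365 -0.0095  0.3002] [-3.1413  0.0007 -2.9339] [-0.0217  0.0824 -0.5836  0.9041 -0.0002 -0.2294]
[[314.5781 215.8274]
 [338.8909 215.7741]
 [315.3571 318.6507]
 [337.8699 318.6014]]
```

View pics/w8.png

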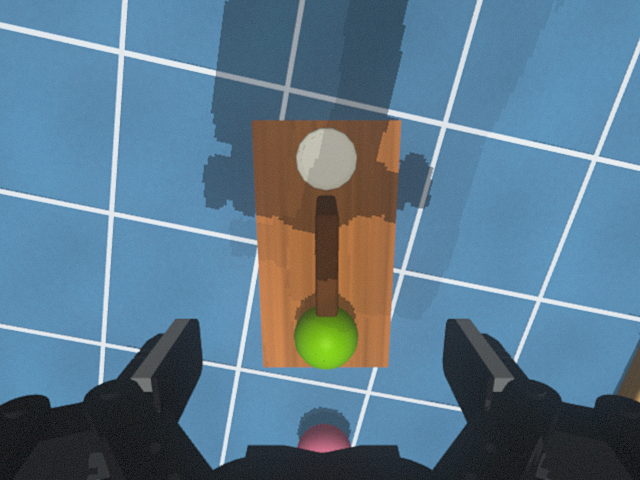

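The grip's top face spans columns 316–338 and rows 213–318 and runs parallel to the jaw plane, about 2 mm to the right of it at column 322. The lime is in its pocket at (326,338). I correct by 2 mm and descend.

Emit:
{"fn": "move_arm", "kwargs": {
  "increments": [-0.4, 1.9, -25, 0, 0, 0, -0.4, 1.9, -50, 0, 0, 0, -0.4, 1.9, -75, 0, 0, 0, -0.4, 1.9, -95, 0, 0, 0, -0.4, 1.9, -95, 0, 0, 0, -0.4, 1.9, -95, 0, 0, 0]
}}

```text
clock: 10.6
eef_pos: [0.4364, -0.0074, 0.2055]
orientation: [-3.141, 0.001, -2.933]
wrist_force: [-0.2, 1.0, 0.2]
width: 0.0853
```

```bash
python3 - <<'E'
from h import *
s=env.read_state();print(s['clock'],s['eef_pos'],s['orientation'])
cv2.imwrite("pics/w9.png",env.capture("wrist"))
E
```

```text
10.6 [ 0.4364302  -0.00738146  0.2054945 ] [-3.14136246e+00  8.92085017e-04 -2.93294711e+00]
```

View pics/w9.png

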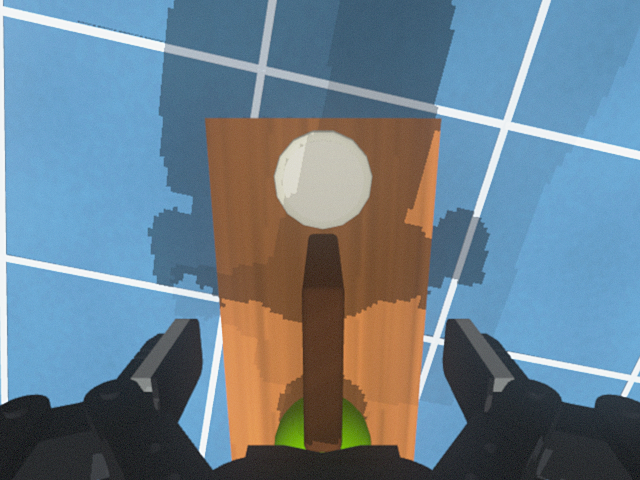

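```bash
python3 - <<'E'
from h import *
P=par("wrist");u=np.array([np.cos(.2094),np.sin(.2094)])
t=env.read_state()['eef_pos'][:2]
for a in (-.028,0,.028): print(a,proj(P,[[*(t+a*u),.07]]))
print(plane(P,[[323,287.5],[323,445]],.07)[:,:2]-t)
E
```

```text
-0.028 [[328.67923483 292.01575715]]
0 [[328.32596577 379.89693347]]
0.028 [[328.01717126 456.71437221]]
[[-0.02837405 -0.00762513]
 [ 0.02330177  0.00334073]]
```

The grip is centred between the jaws at column 323, and within about 2 mm along its length. Closing.

Emit:
{"fn": "move_arm", "kwargs": {
  "increments": [0, 0, 0, 0, 0, 0, 0, 0, 0, 0, 0, 0, 0, 0, 0, 0, 0, 0, 0, 0, 0, 0, 0, 0, 0, 0, 0, 0, 0, 0, 0, 0, 0, 0, 0, 0, 0, 0, 0, 0, 0, 0],
  "gripper": 1
}}

```text
clock: 11.52
eef_pos: [0.436, -0.0071, 0.2048]
orientation: [-3.141, 0.0, -2.932]
wrist_force: [-1.4, -1.4, 4.3]
width: 0.0116
```

Emit:
{"fn": "move_arm", "kwargs": {
  "increments": [0, 0, 2, 0, 0, 0, 0, 0, 5, 0, 0, 0, 0, 0, 9, 0, 0, 0, 0, 0, 14, 0, 0, 0, 0, 0, 18, 0, 0, 0, 0, 0, 20, 0, 0, 0, 0, 0, 20, 0, 0, 0]
}}

```text
clock: 12.4
eef_pos: [0.436, -0.0071, 0.2249]
orientation: [-3.142, 0.0, -2.932]
wrist_force: [-0.6, -0.6, -1.9]
width: 0.0113
```

```bash
python3 - <<'E'
from h import *
s=env.read_state();print(s['clock'],s['eef_pos'],s['orientation'],s['width'],s['wrist_force'],s['ft_torque'])
cv2.imwrite("pics/w10.png",env.capture("wrist"))
a=env.capture("scene")[150:300,170:370];b=env.capture("side")[200:320,320:480]
cv2.imwrite("pics/c10.png",np.hstack([cv2.resize(a,(400,300),interpolation=2),cv2.resize(b,(400,300),interpolation=2)]))
E
```

```text
12.4 [ 0.43599152 -0.0071074   0.22488529] [-3.14150358e+00  3.88522637e-04 -2.93216387e+00] 0.011255943895309388 [-0.59522742 -0.61698906 -1.91461872] [-0.02115811  0.04931344  0.04313886]
```

View pics/w10.png

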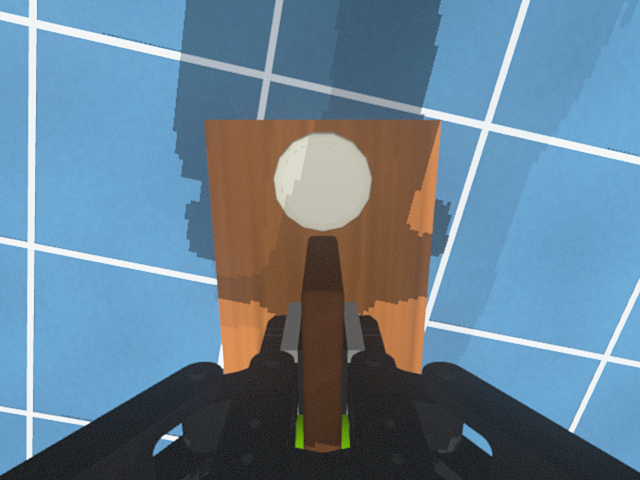

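View pics/c10.png

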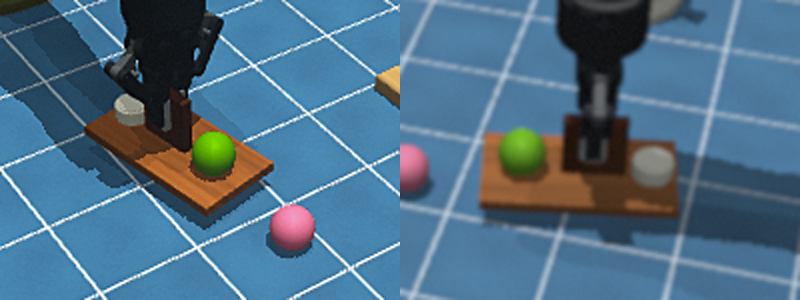

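The lift took 20 mm. The caddy is level and the lime is seated in both views. I'll check the bottle's position for route clearance.

```bash
python3 - <<'E'
from h import *
I={n:cv2.imread(f"pics/{n}0.png") for n in ("scene","side")}
for nm,lo,hi in [("redcap",(0,200,100),(3,255,255))]:
    r=[]
    for n in I:
        for c in blobs(I[n],lo,hi,20):
            m=c.mean(0);print(n,m,cv2.contourArea(c));r.append(ray(par(n),m));break
    print(tri(r))
P=par("side");b=I["side"][320:425,225:370]
cv2.imwrite("pics/b.png",cv2.resize(b,None,fx=5,fy=5,interpolation=2))
E
```

```text
scene [447.64516129 213.41935484] 74.5
side [235.37037037 289.        ] 60.5
[0.70224333 0.22892172 0.11607059]
```

View pics/b.png

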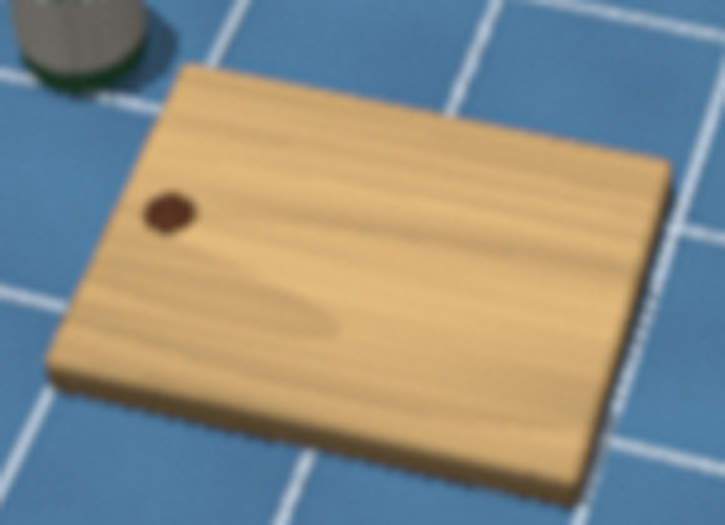

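Emit:
{"fn": "move_arm", "kwargs": {
  "increments": [0, 0, 3, 0, 0, 0, 0, 0, 9, 0, 0, 0, 0, 0, 18, 0, 0, 0, 0, 0, 29, 0, 0, 0, 0, 0, 41, 0, 0, 0, 0, 0, 53, 0, 0, 0, 0, 0, 65, 0, 0, 0, 0, 0, 77, 0, 0, 0, 0, 0, 87, 0, 0, 0, 0, 0, 94, 0, 0, 0, 0, 0, 98, 0, 0, 0, 0, 0, 100, 0, 0, 0]
}}

```text
clock: 14.05
eef_pos: [0.4358, -0.0071, 0.3247]
orientation: [3.141, -0.0, -2.932]
wrist_force: [-0.3, 0.3, -2.3]
width: 0.0115
```

Emit:
{"fn": "move_arm", "kwargs": {
  "increments": [0.8, 2.1, 0, 0, 0, 0, 2.9, 7.8, 0, 0, 0, 0, 6.1, 16.4, 0, 0, 0, 0, 10.1, 27.2, 0, 0, 0, 0, 14.7, 39.6, 0, 0, 0, 0, 19.5, 52.5, 0, 0, 0, 0, 24.3, 65.4, 0, 0, 0, 0, 28.9, 77.8, 0, 0, 0, 0, 32.9, 88.6, 0, 0, 0, 0, 36.1, 97.2, 0, 0, 0, 0, 38.2, 102.9, 0, 0, 0, 0, 39, 105, 0, 0, 0, 0]
}}

```text
clock: 15.55
eef_pos: [0.475, 0.0982, 0.3247]
orientation: [-3.142, -0.0, -2.932]
wrist_force: [0.9, -0.0, -2.4]
width: 0.0116
```

```bash
python3 - <<'E'
from h import *
s=env.read_state();print(s['clock'],s['eef_pos'],s['orientation'],s['width'],s['wrist_force'])
cv2.imwrite("pics/s11.png",env.capture("scene"))
E
```

```text
15.55 [0.47498944 0.09816455 0.32467987] [-3.14150793e+00 -8.02840241e-05 -2.93191024e+00] 0.01157455623709699 [ 0.88257281 -0.03499423 -2.41428808]
```

View pics/s11.png

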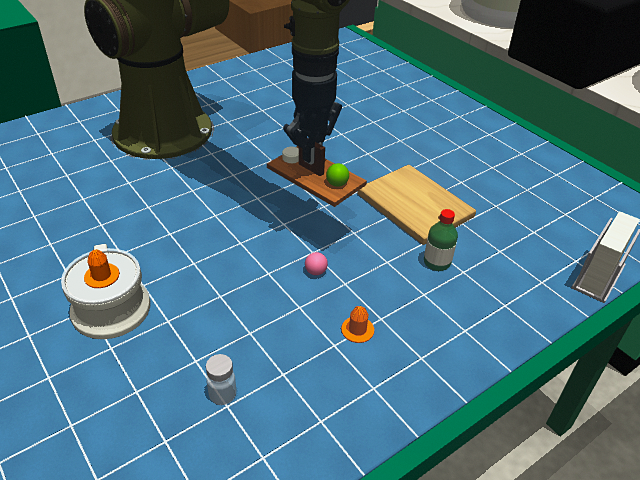

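The caddy is level with the lime in its pocket at (338,174), and the reamer is home at (100,268). I carry on in two more smooth legs of about (38.5, 105.5) mm.

Emit:
{"fn": "move_arm", "kwargs": {
  "increments": [0.8, 2.1, 0, 0, 0, 0, 2.9, 7.8, 0, 0, 0, 0, 6.1, 16.4, 0, 0, 0, 0, 10.1, 27.2, 0, 0, 0, 0, 14.7, 39.6, 0, 0, 0, 0, 19.5, 52.5, 0, 0, 0, 0, 24.3, 65.4, 0, 0, 0, 0, 28.9, 77.8, 0, 0, 0, 0, 32.9, 88.6, 0, 0, 0, 0, 36.1, 97.2, 0, 0, 0, 0, 38.2, 102.9, 0, 0, 0, 0, 39, 105, 0, 0, 0, 0]
}}

```text
clock: 17.1
eef_pos: [0.514, 0.2031, 0.3247]
orientation: [-3.141, -0.0, -2.932]
wrist_force: [-0.1, 0.6, -3.1]
width: 0.0116
```

Emit:
{"fn": "move_arm", "kwargs": {
  "increments": [0.8, 2.1, 0, 0, 0, 0, 2.9, 7.8, 0, 0, 0, 0, 6.1, 16.4, 0, 0, 0, 0, 10.1, 27.2, 0, 0, 0, 0, 14.7, 39.6, 0, 0, 0, 0, 19.5, 52.5, 0, 0, 0, 0, 24.3, 65.4, 0, 0, 0, 0, 28.9, 77.8, 0, 0, 0, 0, 32.9, 89, 0, 0, 0, 0, 36.1, 98, 0, 0, 0, 0, 37.5, 104, 0, 0, 0, 0, 38, 106, 0, 0, 0, 0]
}}

```text
clock: 18.6
eef_pos: [0.5519, 0.3092, 0.3246]
orientation: [-3.141, -0.0, -2.932]
wrist_force: [0.2, -0.6, -2.5]
width: 0.0114
```

Emit:
{"fn": "move_arm", "kwargs": {
  "increments": [0, 0, 0, 0, 0, 0, 0, 0, 0, 0, 0, 0, 0, 0, 0, 0, 0, 0, 0, 0, 0, 0, 0, 0]
}}

```text
clock: 19.1
eef_pos: [0.5519, 0.3087, 0.3248]
orientation: [-3.142, 0.0, -2.932]
wrist_force: [-0.2, -0.4, -2.6]
width: 0.011
```

```bash
python3 - <<'E'
from h import *
np.set_printoptions(precision=4,suppress=True)
s=env.read_state();print(s['clock'],s['eef_pos'],s['orientation'],s['width'],s['wrist_force'],abs(s['qvel']).max())
for n in ("scene","side","wrist"):cv2.imwrite(f"pics/{n}12.png",env.capture(n))
# board top centre from side corners
P=par("side");c=np.array([(185,65),(672,160),(578,485),(48,362)])/5+[225,320]
print(plane(P,c,.02)[:,:2],plane(P,c,.02).mean(0))
# lime triangulation
r=[]
for n in ("scene","side"):
    im=cv2.imread(f"pics/{n}12.png")
    for b in blobs(im,(35,150,60),(60,255,255),60):
        m=cv2.moments(b);uv=[m['m10']/m['m00'],m['m01']/m['m00']];print(n,m['m00'],uv)
u=np.array([np.cos(.2094),np.sin(.2094)]);L=[*(s['eef_pos'][:2]+.062*u),.148];print("lime expected",L,[proj(par(n),[L]).ravel() for n in("scene","side")])
E
```

```text
19.1 [0.5519 0.3087 0.3248] [-3.1416  0.0001 -2.9324] 0.01098880344134029 [-0.1995 -0.4391 -2.5893] 0.0060761372292157485
[[0.6515 0.2405]
 [0.4552 0.2336]
 [0.4499 0.3827]
 [0.6468 0.3867]] [0.5509 0.3109 0.02  ]
scene 354.5 [451.3530794546309, 157.52280206864125]
side 390.0 [260.3282051282051, 321.96666666666664]
lime expected [np.float64(0.6125473701722521), np.float64(0.32162092270216663), 0.148] [array([451.688 , 157.3755]), array([259.9185, 321.7155])]
```

View pics/scene12.png

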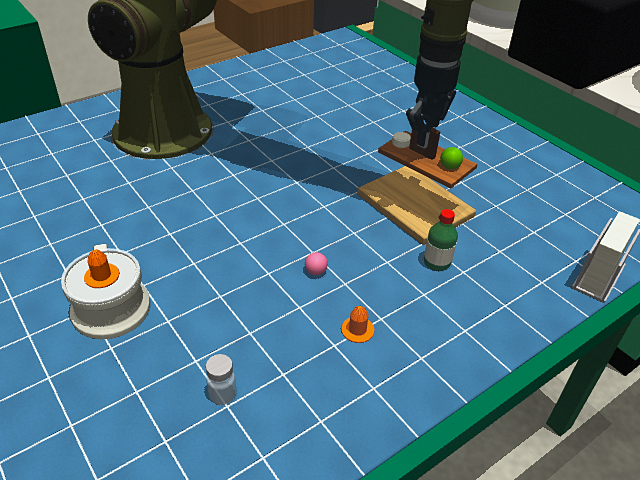

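View pics/side12.png

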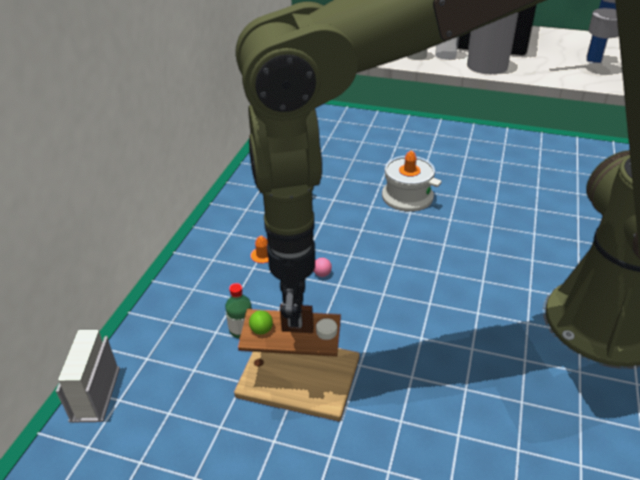

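The lime's pixels match its expected pocket position within 0.5 px in both views, which puts the underside at z of about 0.12. The board centre from its top corners, (0.551, 0.311), is about 2 mm from the grip. The arm is still and the bottle and jar are where they started, so I hand in.

```bash
python3 -c "
from plant import env
print(env.hand_in())"
```

```text
the job is handed in; nothing more can be done
None
```

I pushed the right-hand orange reamer home on the juicer's spigot. Then I lifted the caddy by its grip and carried it level to the cutting board. I handed the job in at about 19 s, still holding it there; the hand-in gives no verdict.

**Last checks:**
- **Reamer:** it stopped on the seat at the expected height under a 21 N push. After release it stood flat and centred in all three views, and it still looked so in the final scene and side views.
- **Caddy:** it was level, with its grip at (0.552, 0.309). The board's middle measured (0.551, 0.311), so it was about 2 mm off. The underside was about 10 cm above the board, judged from the arm height and from where the lime appeared.
- **Lime:** it was in its pocket, within 0.5 px of where it should appear in the scene and side views.
- **Bystanders:** the salt jar, sauce bottle, pink ball and other reamer stood where they started in the scene view.

**Disagreements:**
- **Wrist camera:** its calibration was about 1–2 mm off the jaw plane; I corrected for this by measuring relative to the jaws.
- **Spigot:** the scene and side views differed by about 3 mm on its position, so I refined it with the wrist camera and rechecked it in both views before lowering.
- **Board centre:** the early estimates from the scene and side views differed by about 7 mm, because the board's edges were included. I used corners of its top face in the side view instead.
- **Gripper width:** it read 28 mm on the 30 mm sleeve, but the grasp looked square and held.

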